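Hold the bag clip open over the menu card

TASK

Take the spring clip off its parking rest by squeezing its two tails together, and bring it to the taller of the two upright menu cards. Hold it squeezed wide open there over the middle of the card's top edge, square to the card, its two jaw tips hanging on either side of the card a little below the edge and touching neither face, so that a colleague can slip in a sheet; finish while still holding it so. Do not let go of the clip at the end, and leave the two cards and the mill, cup and jam portion where they stand.

Things in the scene. Friction and masses are not known exactly. Their poses are not given: they have to be found in the camera images.
- clip: steel spring bag clip like a clothes peg, upright, biting its rest; 54 mm across the tails (x), 30 wide along its pin (y), 101 high, 70 g. Squeezing the black tails (above) opens the jaws (below). Origin on the pin, 51 mm under the top, 76 mm above the worktop at first; own y along the pin, x across the jaws, z up. The frame is that of the +x lever: it leans by half the opening
- clip_lever (a joint): opening between the levers, rad: 0 = biting a 4 mm tab, 0.6 = wide open at a firm stop (tails 25 mm across outside, jaw tips 32 mm apart). Sprung shut: 5 N on the tails starts it, 10 N holds it wide open; a grip of 20 N or more with the fingers told to shut goes to the stop. Gripped tails draw the pin some mm down as they close
- tail_a (a point): centre of the round end (10 mm diameter, 30 mm long along the pin) of the clip's tail on its +x side; 22 mm out and 46 mm above the pin when shut. The midpoint between tail_a and tail_b is where the fingers should close, from above
- tail_b (a point): the same on the other lever (-x side)
- tip_a (a point): inner face of the jaw tip on the clip's +x side, 47.5 mm below the pin when shut; the tip is a black rod of 5 mm diameter, 28 mm long along the pin, and ends 2.5 mm below this point
- tip_b (a point): the same on the other lever (-x side)
- rest: parking rest fixed to the worktop: dark steel foot 76 x 66 x 12 mm with an upright aluminium tab 4 mm thick (own x), 40 mm wide (own y), top 44 mm above the worktop; the clip bites its top 18 mm, with 12 mm of air under the jaws. Origin: centre of the underside
- menu_tall: the taller menu card: white stiff card 4 mm thick (own x), 100 mm wide (own y) standing in a loose wooden foot 64 x 90 x 18 mm, card top 140 mm above the worktop, 0.6 kg. Origin: centre of the foot's underside; own x is normal to the card, own z up
- menu_tall_edge (a point): middle of the top edge of the taller card
- menu_low: the lower menu card, to be left alone: white card 4 mm thick, 120 mm wide, on the same kind of foot, card top only 85 mm above the worktop. Origin: centre of the foot's underside
- mill: small salt shaker 44 x 44 x 90 mm, a bystander near the front edge; origin at the centre of its underside
- cup: white china cup 95 x 74 x 54 mm, a bystander; origin at the centre of its underside
- jam: jam portion cup 64 x 58 x 27 mm, a bystander near the front edge; origin at the centre of its underside

How it is judged (in metres and radians):
On the way:
1. the clip is lifted clear of its rest in the fingers (height (world z) of each of tip_a, tip_b above 0.06 m and contact force between the fingers and clip above 1 N), for 0.1 s.
At the end, for the whole second after the job is handed in: Clip still in the fingers, opened over 0.4 rad; jaw tips on opposite sides of the taller card, over 2 mm clear of its faces, 4 to 42 mm below the top edge, within 25 mm of its middle, pin parallel to the edge within 0.25 rad; clip not touching the card (under 0.3 N); card upright (value of joint clip_lever above 0.4 rad and ((x of tip_a in the frame of menu_tall above 0.004 m and x of tip_b in the frame of menu_tall below -0.004 m) or (x of tip_b in the frame of menu_tall above 0.004 m and x of tip_a in the frame of menu_tall below -0.004 m)) and z of tip_a in the frame of menu_tall_edge between -0.042 and -0.004 m and z of tip_b in the frame of menu_tall_edge between -0.042 and -0.004 m and y of tip_a in the frame of menu_tall_edge between -0.025 and 0.025 m and y of tip_b in the frame of menu_tall_edge between -0.025 and 0.025 m and angle between the y axis of clip and the y axis of menu_tall, either way round below 0.25 rad and contact force between clip and menu_tall below 0.3 N and contact force between the fingers and clip above 2 N and linear speed of clip below 0.03 m/s and angle between menu_tall's own z axis and vertical below 0.05 rad); the arm keeps its last pose, push and grip.
It fails at once if the taller card is pushed away or tipped (distance of menu_tall from where it was at the start of the episode above 0.02 m or angle between menu_tall's own z axis and vertical above 0.2 rad).
It fails at once if the lower card is disturbed (distance of menu_low from where it was at the start of the episode above 0.02 m or angle between menu_low's own z axis and vertical above 0.2 rad).
It fails at once if a bystander is disturbed (distance of any of mill, cup, jam from where it was at the start of the episode above 0.02 m).
It also fails if it takes over 40 s, if anything falls off the work surface, if the arm or the gripper's body presses on something with over 40 N, if the wrist force passes 120 N, or if a joint passes its speed limit or range.

ROBOT

A 6-joint arm with a two-finger parallel gripper is mounted at the origin on a cart in front of the work surface, level with it; the furniture and walls round the work are solid. World frame = base frame: x ahead of the robot, y to its left, z up, the work surface at z = 0. Lengths are in mm, angles in rad, forces in N, time in s.
With the tool pointing down it reaches from about 275 to 1000 mm from the base axis. Payload 8.4 kg.
Tool frame: the origin (TCP) lies between the finger pads; the fingertips stand 22 mm ahead of it and the grasp point (between the pads) lies 3 mm ahead of it (r.nose_length is the z of the fingertips in the tool frame, in mm); z points along the fingers, y is the line along which they close (so a half turn about z gives the same grasp; the last joint's range is limited). The gripper opens to 85 mm and grips with 20 to 120 N. Pads are 22 mm wide; open, the fingers measure 114 mm over their backs; the gripper's body (76 mm by 85 mm) begins 54 mm behind the grasp point. The pads swing forward as they close: fully open they stand 13 mm farther back than shut.
Start: joints at [-1.233, 0.353, 1.633, -0, 1.155, -0.002], TCP at [208.31, -589.266, 253.281] pointing down, gripper open.
Joint ranges: [-2.63, 2.63], [-0.92, 2.1], [0.06, 2.66], [-1.3, 4.44], [0, 2.69], [-3.02, 3.02]. Speed limits (rad/s): [2.22, 2.22, 2.79, 3.14, 3.14, 3.14].

INTERFACE

Orientations are given as [roll, pitch, yaw] about the fixed x, y, z axes, in that order (R = Rz(yaw) Ry(pitch) Rx(roll)).
In Python, from rig import r, order, grab_frame, camera_params, sense gives the robot as it stands (r), with the cameras as plain functions, the job (order) and the readings as plain functions.
- The arm moves only by the shell command python3 steer.py 'ROWS' [FORCE]. ROWS is rows parted by semicolons, their numbers by spaces, 1 to 5 of them, each of 7 numbers: a rotation vector rx, ry, rz in rad, then dx, dy, dz in mm, then the opening from 0.0 (shut) to 1.0 (fully open); each row shifts and turns the commanded pose from where the row before left it, along the tool's axes as they then stand; what a row does not reach is not made up. A row lasts 1/12 s, in which the tool goes at most 41.7 mm and 0.125 rad, less where a joint would pass 70% of its speed; a pose out of reach is approached as far as the arm can. The fingers move at their own pace and stop on an object; FORCE is the grip in N (left out, the last holds). Time passes only in rows, so rows that do not move let the fingers close. It prints the time, the measured TCP pose, the force, the opening and the grip force at its end.
- sense(): the state, without advancing time (a new reading comes with each control period).
- grab_frame(name): name is "side" or "top" or "wrist"; returns the picture (420x560x3 uint8, red, green, blue); there is no depth.
- camera_params(name): a dict with "fx", "fy", "cx", "cy" (pixels), "dist_coeffs" ([k1, k2, p1, p2, k3] as OpenCV has them; the pictures are not rectified), "rvec" (rotation vector, rad) and "tvec" (3), from world to camera coordinates, as OpenCV has them. Camera axes: x right, y down, z forward; pixel columns grow to the right and rows downward; lengths in mm; the calibration is good to about 2 mm. A picture is of the moment at which its call begins: read the wrist's pose just before it. camera_params takes no time and is no camera call; for the wrist camera it gives the pose at the moment of the call.
- order.sign_off(): hands the job in; it is judged then, once.
The state is a dict: "clock": time; "qpos": joint angles; "qvel": joint speeds; "joint_efforts": joint torques, N m; "eef_pos": TCP position; "tcp_rot": TCP orientation; "contact_force": force on the tool from outside, world axes, zero at the start; "wrist_torque": the same for the moment, N m; "opening": opening from 0.0 (shut) to 1.0 (fully open); "grasp_force": force on a finger pad.
Only numpy, scipy, OpenCV 4.12 (cv2) and the standard library are available. Lean on these libraries where they do the work, as an engineer would, in place of code of your own. Each camera call takes 0.05 s, during which the arm holds its last target. There are 200 camera calls.

## Working session

There is one attempt and no reset: what is moved stays moved. The work goes in short steps, Python scripts to look and compute and a shell command to move; the robot and the scene stay as the last step left them, time stands still between calls to the robot, and variables do not carry over. Pictures are saved under pics/ and viewed, at most 13 in all, crops included, and the job is handed in when it is done.

```bash
ls; mkdir -p pics; python3 - <<'E'
from rig import r, order, grab_frame, camera_params, sense
import cv2
for n in ("side","top"):
    cv2.imwrite(f"pics/{n}0.png",grab_frame(n)[:,:,::-1]); print(n,camera_params(n))
print(sense())
E
```

```text
pics
rig.py
steer.py
side {'fx': 481.44500942670976, 'fy': 481.44500942670976, 'cx': 270.2648291873672, 'cy': 209.61507571609087, 'dist_coeffs': array([-0.16424228,  0.        ,  0.        ,  0.        ,  0.        ]), 'rvec': array([ 0.55534154, -2.41367847,  1.56453427]), 'tvec': array([ 464.25082774,  201.0606589 , 1052.37522443])}
top {'fx': 455.13309894934446, 'fy': 455.13309894934446, 'cx': 279.82101875608095, 'cy': 215.8345026775184, 'dist_coeffs': array([-0.12282568,  0.        ,  0.        ,  0.        ,  0.        ]), 'rvec': array([ 2.13507845, -2.15802523,  0.22147749]), 'tvec': array([-27.75760719, 541.7702049 , 990.95055226])}
{'clock': 0.1, 'qpos': array([-1.23340679e+00,  3.53593760e-01,  1.63407084e+00, -2.12978201e-05,
        1.15519299e+00, -2.39640041e-03]), 'qvel': array([ 0.00204457, -0.00208419, -0.00124735,  0.00093296,  0.00069585,
       -0.00050266]), 'joint_efforts': array([-2.30552923e-04, -6.06358409e+01, -3.42817748e+01, -6.54103656e-05,
        3.84049286e-03,  2.45672317e-05]), 'eef_pos': array([ 208.1655357 , -588.88564557,  252.62270857]), 'tcp_rot': array([-3.14032768e+00,  1.64425706e-05,  3.39794557e-01]), 'contact_force': array([-0.72289539,  0.64822022,  0.34785051]), 'wrist_torque': array([-0.01096631, -0.04288034, -0.003094  ]), 'grasp_force': 0.0, 'opening': 1.0013802116148152}
```

View pics/side0.png

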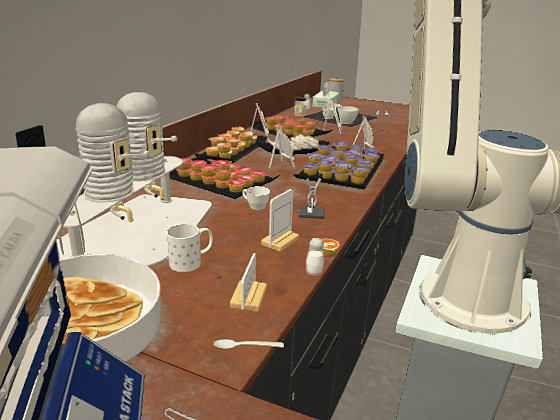

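View pics/top0.png

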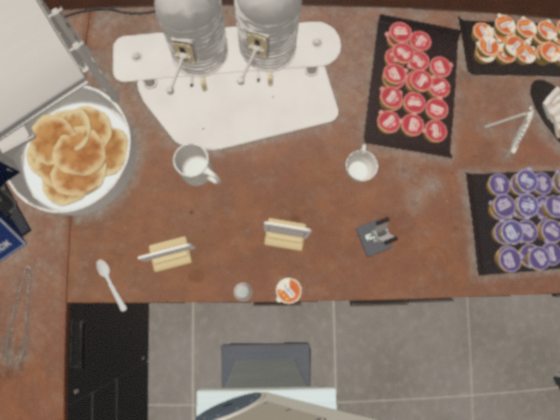

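The top view shows the clip near (377,235), the tall card near (287,230) and the low card near (167,253). In the side view they are at (312,195), (281,215) and (248,280). I'll enlarge both for precise pixels.

```bash
python3 - <<'E'
import cv2,numpy as np
t=cv2.imread("pics/top0.png"); s=cv2.imread("pics/side0.png")
a=cv2.resize(t[205:285,250:410],(800,400),interpolation=cv2.INTER_CUBIC)
cv2.imwrite("pics/topc.png",a)
b=cv2.resize(s[170:260,250:350],(660,594),interpolation=cv2.INTER_CUBIC)
cv2.imwrite("pics/sidec.png",b)
E
```

```text
(no output)
```

View pics/topc.png

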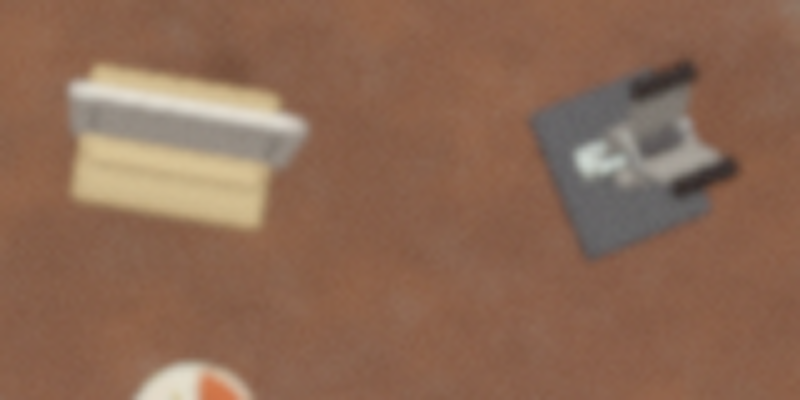

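View pics/sidec.png

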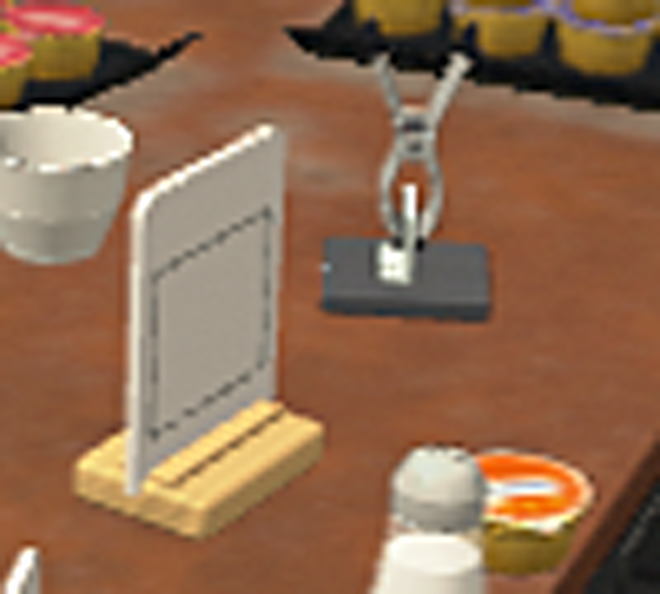

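```bash
cat > h.py <<'E'
import numpy as np,cv2
def P(cp): 
    R=cv2.Rodrigues(np.array(cp["rvec"]))[0]; return R,np.array(cp["tvec"]).reshape(3)
def ray(cp,uv):
    K=np.array([[cp["fx"],0,cp["cx"]],[0,cp["fy"],cp["cy"]],[0,0,1]])
    n=cv2.undistortPoints(np.array([[uv]],float),K,cp["dist_coeffs"])[0,0]
    R,t=P(cp); d=R.T@np.array([*n,1]); return -R.T@t,d/np.linalg.norm(d)
def tri(obs):
    A=np.zeros((3,3));b=np.zeros(3);L=[ray(*o) for o in obs]
    for c,d in L: M=np.eye(3)-np.outer(d,d);A+=M;b+=M@c
    X=np.linalg.solve(A,b); return X,[round(float(np.linalg.norm((np.eye(3)-np.outer(d,d))@(X-c))),1) for c,d in L]
def atz(cp,uv,z):
    c,d=ray(cp,uv); return c+d*(z-c[2])/d[2]
def proj(cp,X):
    K=np.array([[cp["fx"],0,cp["cx"]],[0,cp["fy"],cp["cy"]],[0,0,1]])
    return cv2.projectPoints(np.array(X,float).reshape(-1,1,3),np.array(cp["rvec"]),np.array(cp["tvec"]),K,cp["dist_coeffs"])[0].reshape(-1,2)
E
python3 - <<'E'
from rig import r, order, grab_frame, camera_params, sense
from h import *
np.set_printoptions(precision=1,suppress=True)
T,S=camera_params("top"),camera_params("side")
t=lambda x,y:(T,(249.6+x/5,204.6+y/5)); s=lambda x,y:(S,(249.6+x/6.6,169.6+y/6.6))
for n,a,b in [("tailA",(635,90),(382,62)),("tailB",(678,188),(460,62)),("card+y",(72,88),(140,198)),("card-y",(305,126),(275,130)),("cup jam",(195,385),(530,490))]:
    print(n,*tri([t(*a),s(*b)]))
for p in [(632,88),(695,70),(675,188),(737,165)]: print("tail z122",atz(*t(*p),122))
for p in [(72,88),(305,126)]: print("card z140",atz(*t(*p),140))
for p in [(530,120),(592,258),(710,212)]: print("rest z12",atz(*t(*p),12))
for p in [(72,200),(262,230),(93,65),(280,95)]: print("foot z18",atz(*t(*p),18))
print("cup",atz(T,(362,165),54),"mill",atz(T,(242,291),90),"low",atz(T,(140,259),85),atz(T,(192,247),85))
E
```

```text
tailA [ 511.1 -240.8  112.2] [2.7, 2.7]
tailB [ 473.8 -255.5  113.6] [3.1, 3.1]
card+y [512.9   2.8 138.3] [0.5, 0.5]
card-y [497.6 -93.8 134.2] [1.3, 1.3]
cup jam [382.1 -55.6  20.9] [11.3, 11.3]
tail z122 [ 513.  -236.3  122. ]
tail z122 [ 520.6 -264.2  122. ]
tail z122 [ 469.9 -252.8  122. ]
tail z122 [ 479.4 -280.4  122. ]
card z140 [512.2   2.6 140. ]
card z140 [495.5 -93.6 140. ]
rest z12 [ 515.5 -214.    12. ]
rest z12 [ 449.6 -241.    12. ]
rest z12 [ 470.5 -298.8   12. ]
foot z18 [479.1   3.1  18. ]
foot z18 [464.2 -85.   18. ]
foot z18 [542.5  -7.3  18. ]
foot z18 [527.6 -94.8  18. ]
cup [ 659.4 -227.2   54. ] mill [372.3  50.7  90. ] low [442.3 272.2  85. ] [467.8 159.2  85. ]
```

```bash
A='0 0 0 31.7 -18 0 1'; python3 steer.py '0 0 0 31.7 -18 0 1;0 0 0 31.7 -18 0 1;0 0 0 31.7 -18 0 1;0 0 0 31.7 -18 0 1;0 0 0 31.7 -18 0 1'; python3 steer.py '0 0 0 31.7 -18 0 1;0 0 0 31.7 -18 0 1;0 0 0 31.7 -18 0 1;0 0 0 31.7 -18 0 1;0 0 0 31.7 -18 0 1'; python3 steer.py '0 0 0 31.7 -18 0 1;0 0 0 31.7 -18 0 1;0 0 -0.12 0 0 0 1;0 0 -0.12 0 0 0 1;0 0 -0.12 0 0 0 1'; python3 steer.py '0 0 -0.12 0 0 0 1;0 0 -0.12 0 0 0 1;0 0 -0.12 0 0 0 1;0 0 -0.12 0 0 0 1;0 0 -0.12 0 0 0 1'; python3 steer.py '0 0 -0.12 0 0 0 1;0 0 -0.12 0 0 0 1;0 0 -0.12 0 0 0 1;0 0 -0.12 0 0 0 1;0 0 -0.12 0 0 0 1'; python3 - <<'E'
from rig import r, order, grab_frame, camera_params, sense
import cv2
cv2.imwrite("pics/w1.png",grab_frame("wrist")[:,:,::-1]); print(camera_params("wrist"),sense()["tcp_rot"])
E
```

```text
clock: 0.52
eef_pos: [328.3, -450.1, 253.0]
tcp_rot: [-3.141, 0.0, 0.339]
contact_force: [0.4, -0.6, 0.7]
opening: 0.996
grasp_force: 0.0
clock: 0.93
eef_pos: [447.9, -312.3, 253.1]
tcp_rot: [-3.141, 0.0, 0.34]
contact_force: [0.7, 0.3, -0.0]
opening: 1.003
grasp_force: 0.0
clock: 1.35
eef_pos: [495.3, -257.8, 252.8]
tcp_rot: [-3.141, 0.0, 0.708]
contact_force: [0.0, -0.5, 0.2]
opening: 0.998
grasp_force: 0.0
clock: 1.77
eef_pos: [494.7, -258.7, 252.9]
tcp_rot: [-3.141, -0.0, 1.306]
contact_force: [-0.5, -0.7, 0.0]
opening: 0.998
grasp_force: 0.0
clock: 2.18
eef_pos: [494.7, -258.7, 252.9]
tcp_rot: [-3.141, -0.001, 1.906]
contact_force: [0.3, -0.6, 0.1]
opening: 0.995
grasp_force: 0.0
{'fx': 357.33796247691345, 'fy': 357.33796247691345, 'cx': 276.92219193288184, 'cy': 207.90698481295388, 'dist_coeffs': array([-0.03522728,  0.        ,  0.        ,  0.        ,  0.        ]), 'rvec': array([-2.82939966, -0.49171464, -0.06600536]), 'tvec': array([-379.47786447, -430.44913536,  269.07227303])} [-3.14107728e+00 -5.36583404e-04  1.91451196e+00]
```

View pics/w1.png

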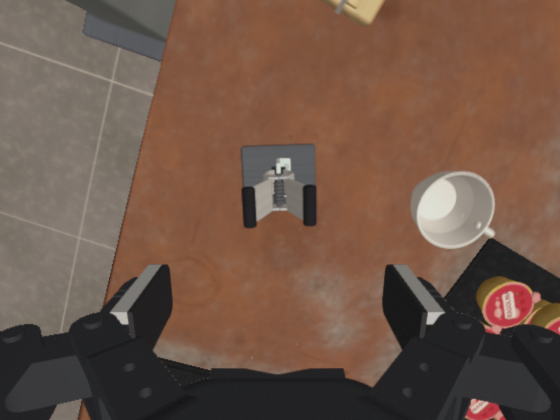

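Wrist view: the black tail rods lie at (249.5,207) and (310,205), nearly square to the finger line. I'll triangulate them with the top view.

```bash
python3 - <<'E'
from rig import r, order, grab_frame, camera_params, sense
from h import *
np.set_printoptions(precision=2,suppress=True)
W,T,S=[camera_params(n) for n in ("wrist","top","side")]
t=lambda x,y:(T,(249.6+x/5,204.6+y/5)); s=lambda x,y:(S,(249.6+x/6.6,169.6+y/6.6))
R,tt=P(W); print("cam",-R.T@tt,"tcp",sense()["eef_pos"],sense()["tcp_rot"])
for w,a,b in [((309.7,189),(635,90),(382,62)),((248.2,191),(678,188),(460,62)),]:
    print(tri([(W,w),t(*a)]),tri([(W,w),s(*b)]),tri([(W,w),t(*a),s(*b)]))
q=np.array([atz(W,p,122) for p in [(309.7,188.5),(310.5,225),(248.2,190.5),(250.5,227)]]);print(q,q.mean(0))
m=(q[0]+q[1]-q[2]-q[3]);p=(q[0]+q[2]-q[1]-q[3]);print(np.linalg.norm(m)/2,np.linalg.norm(p)/2,"x ang",np.arctan2(m[1],m[0]),"pin",np.arctan2(p[1],p[0])-np.pi/2)
c=np.array([atz(W,p,12) for p in [(241.5,146),(315,144.5)]]);print("rest edge",c,np.linalg.norm(c[1]-c[0]),np.arctan2(*(c[1]-c[0])[1::-1]))
E
```

```text
cam [ 472.95 -193.85  374.73] tcp [ 494.73 -258.71  252.93] [-3.14 -0.    1.91]
(array([ 516.05, -242.29,  103.76]), [1.0, 1.0]) (array([ 512.32, -241.96,  111.86]), [3.6, 3.6]) (array([ 512.7 , -241.1 ,  112.09]), [3.0, 1.5, 4.2])
(array([ 472.72, -261.59,   95.82]), [0.4, 0.4]) (array([ 474.92, -256.83,  113.3 ]), [2.4, 2.4]) (array([ 473.5 , -256.53,  113.33]), [1.4, 2.7, 3.7])
[[ 513.97 -238.8   122.  ]
 [ 524.55 -264.54  122.  ]
 [ 472.54 -255.22  122.  ]
 [ 483.   -281.11  122.  ]] [ 498.52 -259.92  122.  ]
44.65179935323215 27.87123953957655 x ang 0.37847738668594977 pin 0.3869652641402266
rest edge [[ 451.44 -240.66   12.  ]
 [ 520.55 -214.3    12.  ]] 73.96913391572402 0.3643856053593836
```

```bash
python3 steer.py '0 0 -0.03 -1.3 2.3 0 1;0 0 0 0 0 24 1;0 0 0 0 0 24 1;0 0 0 0 0 22 1;0 0 0 0 0 0 1'; python3 - <<'E'
from rig import r, order, grab_frame, camera_params, sense
import cv2
from h import *
np.set_printoptions(precision=2,suppress=True)
W=camera_params("wrist"); s=sense();im=grab_frame("wrist")[:,:,::-1]
cv2.imwrite("pics/w2.png",im); print(s["eef_pos"],s["tcp_rot"])
R,t=P(W);print(W["rvec"].tolist(),W["tvec"].tolist())
yaw=s["tcp_rot"][2];X=np.array([497.3,-259.2,122])
for z in (122,):
  for a in (-22,22):
    for b in (-15,15): print(proj(W,X+np.array([a*np.sin(yaw)+b*np.cos(yaw),-a*np.cos(yaw)+b*np.sin(yaw),0])))
E
```

```text
clock: 2.65
eef_pos: [495.1, -258.0, 179.2]
tcp_rot: [-3.137, -0.005, 1.927]
contact_force: [-0.6, 0.7, -0.6]
opening: 0.999
grasp_force: 0.0
[ 495.1  -258.03  179.22] [-3.14 -0.01  1.93]
[-2.830256255252749, -0.5110393935391288, -0.06154226986972023] [-374.1999354260081, -414.767270866448, 200.4782898707143]
[[238.04 270.16]]
[[236.37 217.76]]
[[318.4  270.36]]
[[320.23 217.91]]
```

View pics/w2.png

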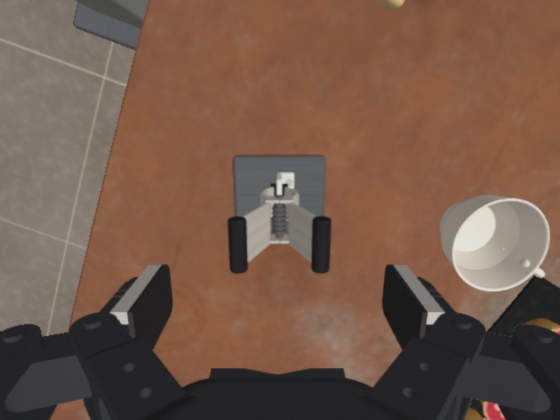

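Wrist view 2: the rods are at columns 238 and 321, rows 217–272, within 1–2 px of the prediction for z = 122. That confirms the position, height and yaw. Descending now.

```bash
python3 steer.py '0 0 0 -1.8 1.7 0 1;0 0 0 0 0 22 1;0 0 0 0 0 22 1;0 0 0 0 0 13 1;0 0 0 0 0 0 1'
```

```text
clock: 3.12
eef_pos: [499.5, -260.2, 125.5]
tcp_rot: [-3.141, -0.001, 1.929]
contact_force: [-0.3, -0.4, 0.3]
opening: 1.002
grasp_force: 0.0
```

```bash
python3 steer.py '0 0 0 0 0 0 1;0 0 0 0 0 0 1'; python3 - <<'E'
from rig import r, order, grab_frame, camera_params, sense
import cv2
s=sense();print(s["eef_pos"],s["tcp_rot"])
cv2.imwrite("pics/w3.png",grab_frame("wrist")[:,:,::-1])
E
```

```text
clock: 3.28
eef_pos: [501.0, -261.0, 128.1]
tcp_rot: [3.14, 0.002, 1.929]
contact_force: [0.1, 0.1, 0.2]
opening: 1.002
grasp_force: 0.0
[ 500.97072902 -260.9938024   128.05745652] [3.13989539e+00 1.91990601e-03 1.92946706e+00]
```

View pics/w3.png

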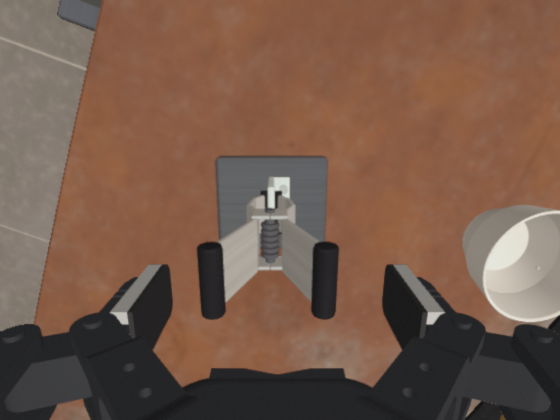

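Wrist view 3: the rods are at columns 211.5 and 325, rows 242–318, and the finger centre is at 278. The arm sits about 3.5 mm too far along tool y. I'll let it settle and compute the correction.

```bash
cat > m.py <<'E'
from rig import r, order, grab_frame, camera_params, sense
from h import *
np.set_printoptions(precision=2,suppress=True)
W=camera_params("wrist");s=sense();im=grab_frame("wrist")
g=im.max(2)[250:312,172:384]; col=(g<45).mean(0); x=np.arange(172,384)
L=x[(col>.5)&(x<270)];Rr=x[(col>.5)&(x>=270)]
print(s["eef_pos"],s["tcp_rot"],"cols",L.min(),L.max(),Rr.min(),Rr.max())
c=np.array([atz(W,(u,280),122) for u in ((L.min()+L.max())/2,(Rr.min()+Rr.max())/2)])
y=s["tcp_rot"][2];d=c.mean(0)-s["eef_pos"];print("mid",c.mean(0),"tool dx,dy",d[0]*np.cos(y)+d[1]*np.sin(y),d[0]*np.sin(y)-d[1]*np.cos(y),np.linalg.norm(c[1]-c[0]))
E
python3 m.py; python3 steer.py '0 0 0 0 0 0 1;0 0 0 0 0 0 1;0 0 0 0 0 0 1'; python3 m.py
```

```text
[ 500.94 -261.02  128.08] [3.14 0.   1.93] cols 200 222 313 335
mid [ 497.57 -259.05  122.  ] tool dx,dy 3.023817132975111 -2.4601412747480174 44.613450588639694
clock: 3.63
eef_pos: [500.0, -260.5, 126.8]
tcp_rot: [3.141, 0.001, 1.93]
contact_force: [-0.2, 0.6, 0.5]
opening: 1.001
grasp_force: 0.0
[ 500.02 -260.53  126.78] [3.14 0.   1.93] cols 201 223 315 338
mid [ 497.05 -257.68  122.  ] tool dx,dy 3.7126094114607486 -1.7773683907622135 44.750483673493164
```

```bash
python3 steer.py '0 0 0 3 -2.6 5 1;0 0 0 0 0 0 1;0 0 0 0 0 0 1;0 0 0 0 0 0 1;0 0 0 0 0 0 1'; python3 steer.py '0 0 0 0 0 0 1;0 0 0 0 0 0 1';python3 m.py
```

```text
clock: 4.1
eef_pos: [496.3, -258.5, 121.2]
tcp_rot: [-3.142, -0.0, 1.93]
contact_force: [-0.6, 0.5, 0.3]
opening: 0.998
grasp_force: 0.0
clock: 4.27
eef_pos: [496.4, -258.5, 121.3]
tcp_rot: [3.141, 0.0, 1.93]
contact_force: [-1.0, 0.7, 1.0]
opening: 1.002
grasp_force: 0.0
[ 496.41 -258.54  121.33] [3.14 0.   1.93] cols 206 228 324 347
mid [ 495.04 -252.14  122.  ] tool dx,dy 6.467189695273963 0.9682341709486497 44.321050243154
```

```bash
python3 steer.py '0 0 0 0 0 0 0;0 0 0 0 0 0 0;0 0 0 0 0 0 0;0 0 0 0 0 0 0' 40; python3 steer.py '0 0 0 0 0 0 0;0 0 0 0 0 0 0;0 0 0 0 0 0 0;0 0 0 0 0 0 0';python3 - <<'E'
from rig import r, order, grab_frame, camera_params, sense
import cv2
cv2.imwrite("pics/w4.png",grab_frame("wrist")[:,:,::-1])
E
```

```text
clock: 4.65
eef_pos: [496.3, -258.5, 121.3]
tcp_rot: [-3.142, -0.0, 1.93]
contact_force: [0.3, 0.1, -1.1]
opening: 0.454
grasp_force: 8.3
clock: 4.98
eef_pos: [496.3, -258.5, 121.2]
tcp_rot: [-3.142, -0.0, 1.93]
contact_force: [-0.2, 0.3, -0.9]
opening: 0.267
grasp_force: 39.5
```

View pics/w4.png

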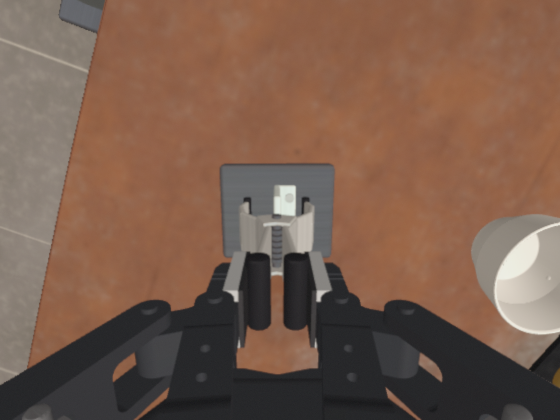

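Wrist view 4: the rods are held at columns 259 and 296 with the clip fully open, opening 0.267 and grip 39.5 N. Lifting.

```bash
python3 steer.py '0 0 0 0 0 -10 0;0 0 0 0 0 -20 0;0 0 0 0 0 -30 0;0 0 0 0 0 -30 0;0 0 0 0 0 -30 0'; python3 steer.py '0 0 0 0 0 -25 0;0 0 0 0 0 -15 0;0 0 0.06 0 0 0 0;0 0 0.1 0 0 0 0;0 0 0.1 0 0 0 0';python3 steer.py '0 0 0.1 0 0 0 0;0 0 0.1 0 0 0 0;0 0 0.07 0 0 0 0;0 0 0 0 0 0 0;0 0 0 0 0 0 0'; python3 - <<'E'
from rig import r, order, grab_frame, camera_params, sense
from h import *
import numpy as np
for n in ("side","top"): np.save(f"pics/{n}1.npy",grab_frame(n))
s=sense();y=s["tcp_rot"][2];d=np.array([504,-45.5,0])-s["eef_pos"]
print(s["eef_pos"],s["tcp_rot"],"tool",d[0]*np.cos(y)+d[1]*np.sin(y),d[0]*np.sin(y)-d[1]*np.cos(y))
E
```

```text
clock: 5.45
eef_pos: [496.1, -258.4, 243.3]
tcp_rot: [-3.142, -0.0, 1.93]
contact_force: [0.2, -0.7, -1.0]
opening: 0.266
grasp_force: 39.5
clock: 5.87
eef_pos: [496.3, -258.5, 282.7]
tcp_rot: [3.14, 0.001, 1.665]
contact_force: [1.0, 0.0, -1.7]
opening: 0.269
grasp_force: 39.5
clock: 6.28
eef_pos: [496.3, -258.5, 281.9]
tcp_rot: [3.141, 0.0, 1.402]
contact_force: [0.7, -0.3, -0.3]
opening: 0.264
grasp_force: 39.5
[ 496.29316175 -258.49637782  281.63564358] [3.14131263e+00 8.34239171e-05 1.40213072e+00] tool 211.26760784185626 -28.15759575938259
```

```bash
python3 steer.py '0 0 0 20 -4 0 0;0 0 0 30 -4 0 0;0 0 0 30 -4 0 0;0 0 0 30 -4 0 0;0 0 0 30 -4 0 0';python3 steer.py '0 0 0 10 -1 0 0;0 0 0 0 0 0 0;0 0 0 0 0 0 0;0 0 0 0 0 0 0;0 0 0 0 0 0 0'; python3 - <<'E'
from rig import r, order, grab_frame, camera_params, sense
from h import *
W=camera_params("wrist");s=sense();im=grab_frame("wrist")[:,:,::-1]
cv2.imwrite("pics/w5.png",im)
print(s["eef_pos"],s["tcp_rot"],proj(W,[[512.5,2.7,140],[495.7,-93.7,140],[504,-45.5,140]]))
E
```

```text
clock: 6.8
eef_pos: [500.2, -115.9, 281.4]
tcp_rot: [3.141, -0.0, 1.401]
contact_force: [1.0, 0.7, -0.4]
opening: 0.268
grasp_force: 39.5
clock: 7.22
eef_pos: [501.1, -108.3, 281.3]
tcp_rot: [3.142, 0.0, 1.399]
contact_force: [-0.4, -0.7, 0.3]
opening: 0.264
grasp_force: 39.5
[ 501.14450585 -108.25877407  281.28172893] [3.14157248e+00 3.46008812e-04 1.39905442e+00] [[264.0852936   44.06157889]
 [265.11916668 184.57457719]
 [264.47243895 117.60562171]]
```

View pics/w5.png

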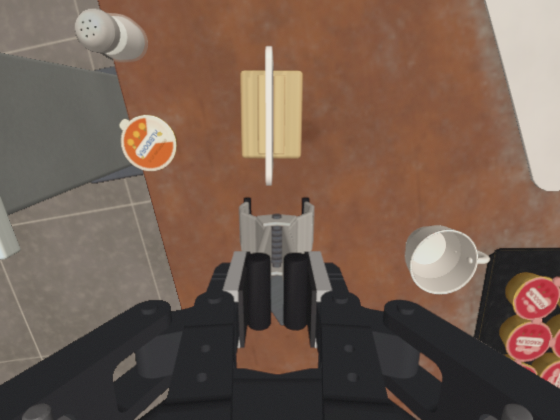

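Wrist view 5: the card's top edge runs from (268.5,47) to (268.5,185), parallel to the pin. The clip's centre plane is at column 277.5, so I need dy ≈ −6.5 mm and dx ≈ +63 mm. Then lower about 64 mm.

```bash
python3 steer.py '0 0 0 20 -3.5 0 0;0 0 0 25 -3 0 0;0 0 0 18 0 0 0;0 0 0 0 0 0 0;0 0 0 0 0 0 0';python3 steer.py '0 0 0 0 0 0 0;0 0 0 0 0 0 0;0 0 0 0 0 0 0;0 0 0 0 0 0 0';python3 - <<'E'
from rig import r, order, grab_frame, camera_params, sense
from h import *
s=sense();im=grab_frame("wrist")[:,:,::-1];sd=grab_frame("side")[:,:,::-1]
S=camera_params("side");print(s["eef_pos"],proj(S,[[504,-45.5,140]]))
a=cv2.resize(sd[120:250,230:350],(554,600),interpolation=cv2.INTER_CUBIC)
b=cv2.resize(im[170:370,200:350],(246,328))
o=np.zeros((600,800,3),np.uint8);o[:,:554]=a;o[:328,554:]=b
cv2.imwrite("pics/c6.png",o)
E
```

```text
clock: 7.68
eef_pos: [505.6, -44.1, 281.2]
tcp_rot: [-3.142, 0.0, 1.401]
contact_force: [1.0, -0.6, 0.1]
opening: 0.264
grasp_force: 39.5
clock: 8.02
eef_pos: [505.4, -44.6, 281.3]
tcp_rot: [-3.142, 0.0, 1.399]
contact_force: [0.4, 0.6, -0.9]
opening: 0.268
grasp_force: 39.5
[505.38335838 -44.61567594 281.2737172 ] [[282.20470831 193.06540137]]
```

View pics/c6.png

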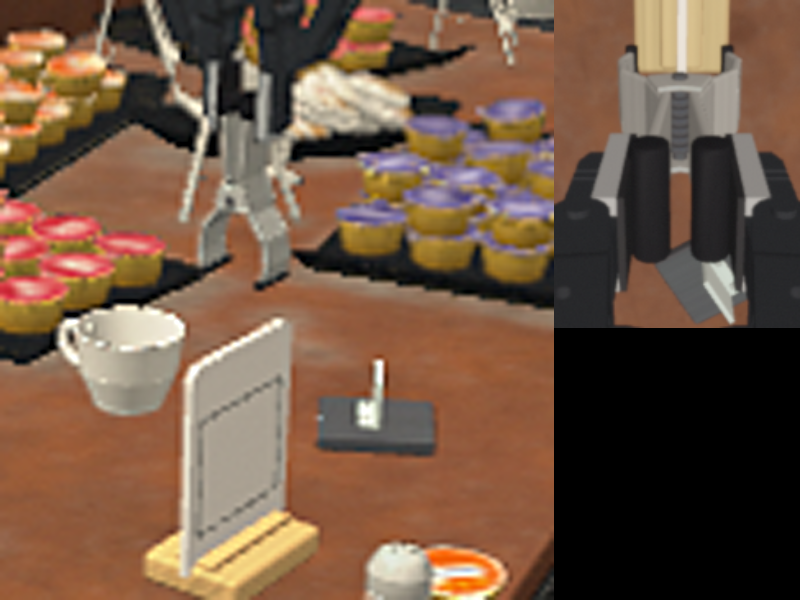

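Combined view: the jaws hang above the card, and in the wrist crop the card (column 682) lies between the tips (630 and 728). I'll check the tip height from the side view before lowering.

```bash
python3 - <<'E'
from rig import r, order, grab_frame, camera_params, sense
from h import *
S=camera_params("side")
for p in [(205,262),(265,285),(235,274)]:
    c,d=ray(S,(229.9+p[0]/4.615,119.9+p[1]/4.615)); print(c+d*(-31-c[1])/d[1])
E
python3 steer.py '0 0 0 0 0.5 12 0;0 0 0 0 0 15 0;0 0 0 0 0 15 0;0 0 0 0 0 8 0;0 0 0 0 0 0 0'; python3 steer.py '0 0 0 0 0 0 0;0 0 0 0 0 0 0'
```

```text
[520.90194543 -31.         186.02878057]
[485.46768248 -31.         179.39380938]
[503.09637662 -31.         182.40896991]
clock: 8.53
eef_pos: [504.9, -44.0, 229.7]
tcp_rot: [-3.139, 0.0, 1.4]
contact_force: [0.1, -0.3, -2.1]
opening: 0.268
grasp_force: 39.5
clock: 8.7
eef_pos: [506.4, -44.1, 232.0]
tcp_rot: [3.141, -0.0, 1.4]
contact_force: [-0.3, -0.1, -0.5]
opening: 0.269
grasp_force: 39.5
```

```bash
python3 steer.py '0 0 0 0 0 8 0;0 0 0 0 0 7 0;0 0 0 0 0 0 0;0 0 0 0 0 0 0;0 0 0 0 0 0 0'; python3 steer.py '0 0 0 0 0 0 0;0 0 0 0 0 0 0;0 0 0 0 0 0 0;0 0 0 0 0 0 0'; python3 - <<'E'
from rig import r, order, grab_frame, camera_params, sense
from h import *
s=sense();im=grab_frame("wrist")[:,:,::-1];sd=grab_frame("side")[:,:,::-1]
print(s["eef_pos"],s["contact_force"])
a=cv2.resize(sd[150:250,240:332],(552,600),interpolation=cv2.INTER_CUBIC)
b=cv2.resize(im[170:370,200:350],(246,328))
o=np.zeros((600,800,3),np.uint8);o[:,:552]=a;o[:328,554:]=b
cv2.imwrite("pics/c7.png",o)
E
```

```text
clock: 9.12
eef_pos: [505.9, -44.0, 216.3]
tcp_rot: [-3.141, -0.0, 1.4]
contact_force: [-0.2, -0.1, -1.5]
opening: 0.266
grasp_force: 39.5
clock: 9.45
eef_pos: [506.0, -44.0, 216.4]
tcp_rot: [3.141, -0.0, 1.4]
contact_force: [0.2, -0.1, -0.7]
opening: 0.266
grasp_force: 39.5
[506.01953224 -44.04428626 216.43193311] [ 0.22225019 -0.07570981 -0.72265151]
```

View pics/c7.png

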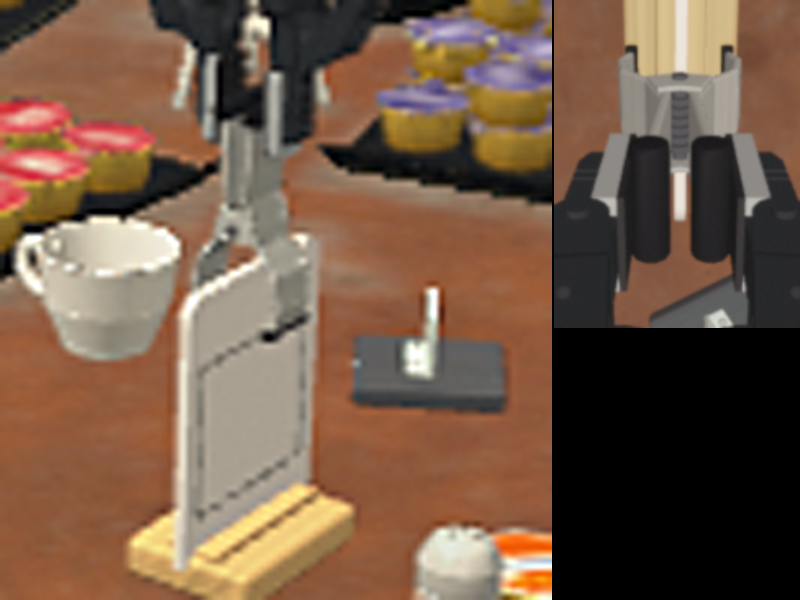

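```bash
python3 - <<'E'
from rig import r, order, grab_frame, camera_params, sense
from h import *
S=camera_params("side");n=np.array([.985,-.171,0]);e=np.array([.171,.985,0])
c=np.array([504.5,-45,0])
f=lambda X:(proj(S,X)-[239.9,149.9])*6
print(f([c-18*n+a*e+[0,0,120] for a in (14,0,-14)]),f([c+a*e+[0,0,140] for a in (50,-50)]))
E
```

```text
[[267.90129257 323.60996765]
 [286.05071439 313.11047521]
 [303.88360142 302.79384711]] [[184.91391329 295.7791296 ]
 [315.53693676 224.80232375]]
```

The tips match the prediction: along the card's middle, about 20–25 mm below the edge, and clear of both faces.

```bash
python3 -c "
from rig import r, order, grab_frame, camera_params, sense
print(order.sign_off())"
```

```text
the job is handed in; nothing more can be done
None
```

I handed the job in with the clip still gripped (about 39.5 N) and wide open over the middle of the taller card. The last pictures showed the jaw tips on either side, clear of both faces and about 20–25 mm below the top edge; the hand-in gave no pass or fail result.

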